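Hang the large disc carrier on the load stand

TASK

Hang the load carrier with the large discs by its handle bar on the two-prong hook of the load stand: the bar lies across both prongs, between their upturned tips and the column, and the carrier hangs upright and still with nothing holding it. Leave the small carrier standing where it is.

Things in the scene. Friction and masses are not known exactly. Their poses are not given: they have to be found in the camera images.
- large_carrier: Load carrier to hang, loose, about 0.7 kg: steel foot bar 30 x 140 x 8 mm along its y, on it two aluminium discs of 100 mm diameter (height 8 to 38 mm, nut to 46 mm), and an upright rectangular steel handle frame in its y-z plane, 125 mm high: flat uprights at y = +-65 mm, joined at the top by the handle bar. Same both ways round. Origin: centre of underside; z up.
- large_carrier_bar (a point): Centre of the large carrier's handle bar, 120 mm above its origin; axes as the carrier's. The bar is straight and square, 10 x 10 mm, 136 mm long along y; the opening below it is 124 mm wide.
- small_carrier: The other load carrier, loose, to be left standing: same foot, frame and handle bar, but with one small disc of 66 mm diameter and 12 mm thickness. Origin: centre of the underside; z up.
- load_stand: Fixed load stand: cream base 216 mm wide (x -80 to +110 mm, 12 mm thick), dark column 40 mm wide at its back (front face x = +85 mm, top 212 mm) with a cross head 110 mm wide (z 165 to 195 mm) that bears the hook. Two thin upright guards at y = +-100 mm (x -65 to +55 mm, top 122 mm), 195 mm clear between; front (-x) open. Origin: underside, midway between guards; z up.
- hook_seat (a point): Point midway between the hook's two level prongs, at the height of their upper side (184 mm), x = 0 of the stand; stand's axes. Prongs: round, 8 mm thick, at y = +-36 mm, from the head (x = +85 mm) towards -x to x = -52 mm, where the tips turn up, ending at x = -60 mm, 18 mm higher (top 202 mm). A hung bar's centre is 5 mm above this height.

How it is judged (in metres and radians):
At the end, for the whole second after the job is handed in: The large handle bar rests on both prongs: its centre within 50 mm of the seat point along them, 25 mm sideways, 0 to 12 mm above their upper side; the carrier is upright within 0.2 rad, at rest, borne by the stand. The small carrier stands upright within 30 mm of its start (x of large_carrier_bar in the frame of hook_seat between -0.05 and 0.05 m and y of large_carrier_bar in the frame of hook_seat between -0.025 and 0.025 m and z of large_carrier_bar in the frame of hook_seat between 0 and 0.012 m and angle between large_carrier's own z axis and vertical below 0.2 rad and contact force between large_carrier and load_stand above 3 N and linear speed of large_carrier below 0.03 m/s and angular speed of large_carrier below 0.3 rad/s and distance of small_carrier from where it was at the start of the episode below 0.03 m and angle between small_carrier's own z axis and vertical below 0.15 rad); the robot touches nothing.
It fails at once if the small carrier is moved by more than 30 mm or tipped (distance of small_carrier from where it was at the start of the episode above 0.03 m or angle between small_carrier's own z axis and vertical above 0.4 rad).
It also fails if it takes over 46 s, if anything falls off the work surface, if the arm or the gripper's body presses on something with over 40 N, if the wrist force passes 120 N, or if a joint passes its speed limit or range.

ROBOT

A 6-joint arm with a two-finger parallel gripper is mounted at the origin on the work surface. World frame = base frame: x ahead of the robot, y to its left, z up, the work surface at z = 0. Lengths are in mm, angles in degrees, forces in N, time in s.
With the tool pointing down it reaches from about 350 to 850 mm from the base axis. Payload 8.1 kg.
Tool frame: the origin (TCP) lies on the centre line of the jaws, within the pads' length; the fingertips stand 19 mm ahead of it and the grasp point (between the pads) is the TCP (r.tip_reach is the z of the fingertips in the tool frame, in mm); z points along the fingers, y is the line along which they close (so a half turn about z gives the same grasp; the last joint's range is limited). The gripper opens to 85 mm and grips with 20 to 120 N. Pads are 22 mm wide; open, the fingers measure 114 mm over their backs; the gripper's body (76 mm by 85 mm) begins 54 mm behind the grasp point. The pads swing forward as they close: fully open they stand 13 mm farther back than shut.
Start: joints at [58.304, 7.471, 85.268, -0, 87.261, -4.893], TCP at [270.535, 535.552, 250.292] pointing down, gripper open.
Joint ranges: [-169.43, 169.43], [-51.17, 129.36], [1.28, 143.12], [-76.62, 256.62], [0, 156.53], [-152.29, 152.29]. Speed limits (degrees/s): [136.94, 136.94, 159.86, 180, 180, 180].

INTERFACE

Orientations are given as [roll, pitch, yaw] about the fixed x, y, z axes, in that order (R = Rz(yaw) Ry(pitch) Rx(roll)).
In Python, from bench import r gives the robot as it stands. The module is installed in compiled form; this text tells all that it offers.
- The arm moves only by the shell command python3 -m handwheel 'ROWS' [FORCE]. ROWS is JSON, a list of rows, each a list of 7 numbers: the shift along the tool's x, y, z in m, then the turn, a rotation vector about the tool's x, y, z in degrees, then the finger opening in m, from 0 to 0.0854. In form: [[tx, ty, tz, ax, ay, az, claw], ...]. A call has 1 to 8 rows; each row shifts and turns the commanded pose from where the row before left it, along the tool's axes as they then stand; what a row does not reach is not made up. A row lasts 1/12 s, in which the tool goes at most 41.7 mm and 7.16 degrees, less where a joint would pass 70% of its speed; a pose out of reach is approached as far as the arm can. A call with a gripper value outside its range is refused whole. The fingers move at their own pace and stop on an object; FORCE is the grip in N (left out, the last holds). Time passes only in rows, so rows that do not move let the fingers close. It gives the time, the measured TCP pose, the force, the opening and the grip force at its end, in the units of the state.
- r.sense(): the state, without advancing time (a new reading comes with each control period).
- r.snapshot(name): name is "scene" or "side" or "wrist"; returns (picture, depth): 480x640x3 uint8, blue, green, red; 480x640 float32, mm along the optical axis (not along the pixel's ray), 0 where there is no reading.
- r.calibration(name): a dict with "vfov" (degrees; the focal length in pixels is half the picture's height over the tangent of half this angle, whatever the lens; pixels are square), "cx", "cy" (the principal point, pixels), "rvec" (rotation vector, rad) and "tvec" (3), from world to camera coordinates, as OpenCV has them; the wrist camera has in their place "tool_from_camera" (4x4, takes a point from camera to tool coordinates, whose origin is the TCP and whose axes are the flange's). Camera axes: x right, y down, z forward; pixel columns grow to the right and rows downward; lengths in mm; the calibration is good to about 2 mm. A picture is of the moment at which its call begins: read the wrist's pose just before it. calibration takes no time and is no camera call.
- r.hand_in(): hands the job in; it is judged then, once.
The state is a dict: "time": time; "joint_pos": joint angles; "qd": joint speeds; "joint_efforts": joint torques, N m; "tool_pos": TCP position; "tcp_rot": TCP orientation; "ft_force": force on the tool from outside, world axes, zero at the start; "wrist_torque": the same for the moment, N m; "finger_gap": finger opening in mm; "grip_force": force on a finger pad.
Only numpy, scipy, OpenCV 4.12 (cv2) and the standard library are available. Lean on these libraries where they do the work, as an engineer would, in place of code of your own. Each camera call takes 0.05 s, during which the arm holds its last target. There are 200 camera calls.

## Working session

There is one attempt and no reset: what is moved stays moved. The work goes in short steps, Python scripts to look and compute and a shell command to move; the robot and the scene stay as the last step left them, time stands still between calls to the robot, and variables do not carry over. Pictures are saved under pics/ and viewed, at most 10 in all, crops included, and the job is handed in when it is done.

```bash
mkdir -p pics
cat > h.py <<'E'
import numpy as np, cv2
from bench import r
from scipy.spatial.transform import Rotation as R
def cam(n,s=None):
    c=r.calibration(n); f=240/np.tan(np.radians(c['vfov'])/2)
    if 'rvec' in c:
        M=np.eye(4); M[:3,:3]=cv2.Rodrigues(np.array(c['rvec'],float))[0]; M[:3,3]=np.ravel(c['tvec']); M=np.linalg.inv(M)
    else:
        T=np.eye(4); T[:3,:3]=R.from_euler('xyz',s['tcp_rot'],degrees=True).as_matrix(); T[:3,3]=s['tool_pos']; M=T@np.array(c['tool_from_camera'])
    return f,c['cx'],c['cy'],M
def cloud(n):
    s=r.sense(); im,d=r.snapshot(n); f,cx,cy,M=cam(n,s)
    v,u=np.mgrid[:480,:640]; d=d.astype(float)
    P=np.stack([(u-cx)*d/f,(v-cy)*d/f,d],-1)@M[:3,:3].T+M[:3,3]; P[d==0]=np.nan
    return im,d,P
E
python3 - <<'E'
from h import *
print(r.sense())
for n in('scene','side'):
    im,d,P=cloud(n); cv2.imwrite(f'pics/{n}0.png',im); np.save(f'{n}0.npy',P); print(n,r.calibration(n),cam(n)[3][:3,3],(d>0).mean())
E
```

```text
{'time': 0.0, 'joint_pos': array([ 5.83056166e+01,  7.51394497e+00,  8.53296229e+01,  8.60084159e-04,
        8.72599671e+01, -4.89231121e+00]), 'qd': array([-0.07137536,  0.06105273, -0.03589344, -0.12813708,  0.08854985,
        0.03610826]), 'joint_efforts': array([-6.51363480e-04, -5.69388306e+01, -5.00546980e+01, -3.85488011e-04,
        1.45960724e-02,  2.76346208e-05]), 'tool_pos': array([270.24796585, 535.12631649, 249.25321467]), 'tcp_rot': array([-1.79896915e+02, -9.68568692e-03,  1.53197877e+02]), 'ft_force': array([0.45108215, 0.10385059, 0.31030361]), 'wrist_torque': array([ 0.07663274, -0.00914458,  0.00852599]), 'grip_force': 0.0, 'finger_gap': 85.41305364618098}
scene {'vfov': 50.22436784832629, 'cx': 326.28495014866553, 'cy': 242.64251902250498, 'rvec': array([ 2.09934369,  0.61471153, -0.30528116]), 'tvec': array([-478.3266419 ,  -14.99716474, 1281.83919665])} [ 964.58291522 -652.19085461  718.5818716 ] 0.9960774739583333
side {'vfov': 51.34944676808835, 'cx': 328.19356496920085, 'cy': 239.33304395643344, 'rvec': array([ 2.26686088, -0.7821997 ,  0.30594539]), 'tvec': array([-379.45630045,  365.77028306,  824.95333177])} [ 114.71397283 -479.56515748  845.6837161 ] 0.9960123697916666
```

View pics/scene0.png

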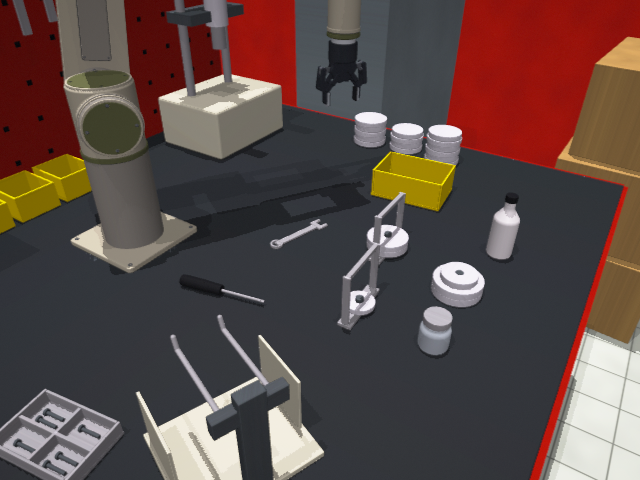

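View pics/side0.png

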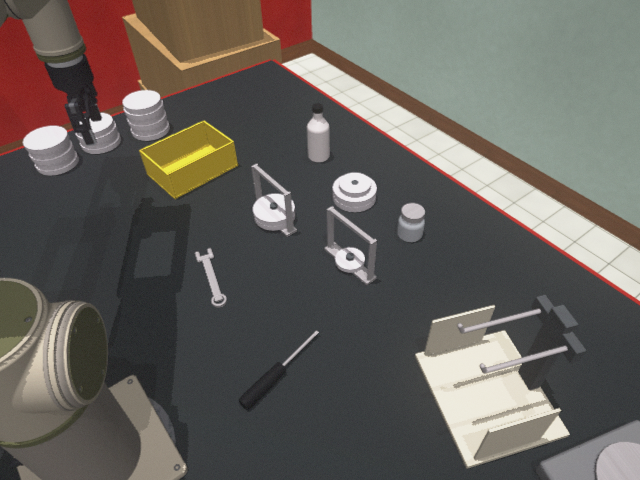

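Scene view: the large carrier is behind (disc about (387,240), frame top (378..404,195..230)), the small carrier in front of it (disc (360,302)), and the stand is at the lower centre with prong tips (175,340) and (221,320). Side view: large disc (273,212) with bar (253,168)-(291,197), small disc (350,260), prong tips (462,328) and (484,368).

Run:
```python
from h import *
def line(Q):
    Q=Q[:,:2]; c,(w,h),a=cv2.minAreaRect(Q.astype(np.float32)); return len(Q),np.round(c,1),np.round((w,h),1),round(a,1)
boxes={'scene':dict(large=(375,190,408,236),small=(340,236,382,290),stand=(130,310,330,480)),'side':dict(large=(248,160,297,210),small=(322,205,380,245),stand=(410,290,600,465))}
for n in boxes:
    P=np.load(n+'0.npy')
    for k,(a,b,c,d) in boxes[n].items():
        Q=P[b:d,a:c].reshape(-1,3); Q=Q[~np.isnan(Q[:,0])]
        if k!='stand':
            S=Q[(Q[:,2]>114)&(Q[:,2]<132)]; print(n,k,line(S),np.percentile(S[:,2],[5,50,95]))
            S=S[S[:,2]>122]; print('  top',line(S))
        else:
            for lo,hi in((8,16),(112,126),(176,190),(195,206),(207,218)):
                S=Q[(Q[:,2]>lo)&(Q[:,2]<hi)]
                if len(S)>5: print(n,lo,hi,line(S))
P=np.load('side0.npy')
for u,v in((462,327),(484,367),(500,322),(540,314),(520,360),(560,350),(470,327),(273,205),(274,213),(350,257)): print(u,v,np.round(P[v,u]))
P=np.load('scene0.npy')
for u,v in((175,338),(221,320),(190,364),(205,388),(240,345),(260,370),(388,234),(360,299)): print(u,v,np.round(P[v,u]))
```

```text
scene large (222, array([550.2, 300.7]), array([ 17. , 139.4]), 1.5) [115.50433535 123.72128074 126.38099626]
  top (152, array([550.3, 300.5]), array([ 17., 139.]), 1.6)
scene small (345, array([599.4,  75.7]), array([ 16.3, 140.4]), 2.9) [116.20411572 124.14871445 126.58810495]
  top (250, array([599.4,  76.1]), array([ 16.3, 139.7]), 2.9)
scene 8 16 (7028, array([ 593.3, -317.7]), array([216.9, 192.3]), 67.9)
scene 112 126 (914, array([ 599. , -320.3]), array([205.8, 174.8]), 67.7)
scene 176 190 (1551, array([ 603.2, -324.3]), array([110. , 165.7]), 69.5)
scene 195 206 (559, array([ 600.9, -320.1]), array([108.7, 172. ]), 66.9)
scene 207 218 (533, array([ 669.3, -348.8]), array([40.4, 23.3]), 68.6)
side large (280, array([549.8, 301.1]), array([ 17.1, 138.8]), 1.0) [116.69722956 124.24164874 127.34405779]
  top (212, array([550.6, 301.3]), array([ 17.1, 138.4]), 0.3)
side small (369, array([599.3,  75.1]), array([ 17. , 137.8]), 3.5) [117.42209826 124.20749914 127.15830446]
  top (278, array([599.3,  75.3]), array([ 17. , 137.4]), 3.5)
side 8 16 (9515, array([ 595.4, -318.4]), array([216.8, 192.3]), 67.9)
side 112 126 (886, array([ 601.3, -320.5]), array([206.5, 173.8]), 67.9)
side 176 190 (1274, array([ 594.2, -327.5]), array([110.7, 157.4]), 74.7)
side 195 206 (460, array([ 600.9, -320.7]), array([109.6, 170.4]), 67.8)
side 207 218 (366, array([ 669.5, -348.6]), array([40. , 23.4]), 68.1)
462 327 [ 540. -261.  199.]
484 367 [ 513. -326.  199.]
500 322 [ 605. -286.  183.]
540 314 [ 672. -315.  178.]
520 360 [ 574. -348.  183.]
560 350 [ 635. -375.  183.]
470 327 [ 560. -263.  183.]
273 205 [550. 303.  44.]
274 213 [539. 283.  39.]
350 257 [597.  71.  28.]
175 338 [ 515. -323.  199.]
221 320 [ 542. -259.  196.]
190 364 [ 555. -338.  183.]
205 388 [ 600. -357.  182.]
240 345 [ 459. -143.   -2.]
260 370 [ 533. -173.    2.]
388 234 [553. 296.  46.]
360 299 [602.  72.  27.]
```

The measured depth is consistent: the large bar is at (550,301), yaw about 1.2°, and the seat at (580.5,-312.4), yaw -22.1°. I'll turn first, then go above the bar.

```bash
python3 -m handwheel '[[0,0,0,0,0,6.9,0.085],[0,0,0,0,0,6.9,0.085],[0,0,0,0,0,6.9,0.085],[0,0,0,0,0,6.9,0.085],[0,0,0,0,0,6.9,0.085],[0,0,0,0,0,6.9,0.085],[0,0,0,0,0,6.9,0.085],[0,0,0,0,0,6.9,0.085]]' 60
python3 -m handwheel '[[0,0,0,0,0,6.8,0.06],[-0.024,0.0275,0,0,0,0,0.06],[-0.024,0.0275,0,0,0,0,0.06],[-0.024,0.0275,0,0,0,0,0.06],[-0.024,0.0275,0,0,0,0,0.06],[-0.024,0.0275,0,0,0,0,0.06],[-0.024,0.0275,0,0,0,0,0.06],[-0.024,0.0275,0,0,0,0,0.06]]'
python3 -m handwheel '[[-0.024,0.0275,0,0,0,0,0.06],[-0.024,0.0275,0,0,0,0,0.06],[-0.024,0.0275,0,0,0,0,0.06],[0,0,0,0,0,0,0.06],[0,0,0,0,0,0,0.06]]'
```

```text
time: 0.77
tool_pos: [270.4, 535.3, 249.7]
tcp_rot: [-180.0, 0.1, 97.7]
ft_force: [0.5, -0.4, -0.1]
finger_gap: 85.0
grip_force: 0.0
time: 1.43
tool_pos: [467.4, 370.1, 249.8]
tcp_rot: [-180.0, 0.0, 91.2]
ft_force: [0.1, 0.4, -0.4]
finger_gap: 59.8
grip_force: 0.0
time: 1.85
tool_pos: [551.6, 299.4, 249.3]
tcp_rot: [-179.9, 0.0, 91.0]
ft_force: [-1.1, -0.1, 0.0]
finger_gap: 59.9
grip_force: 0.0
```

```bash
python3 -m handwheel '[[0.0015,-0.001,0.03,0,0,0,0.06],[0,0,0.035,0,0,0,0.06],[0,0,0.035,0,0,0,0.06],[0,0,0.03,0,0,0,0.06],[0,0,0,0,0,0,0.06],[0,0,0,0,0,0,0.06]]' 60
python3 - <<'E'
from h import *
im,d,P=cloud('wrist'); Q=P[(P[...,2]>117)&(P[...,2]<132)]
for a,b in((230,280),(320,370)):
    S=Q[(Q[:,1]>a)&(Q[:,1]<b)&(abs(Q[:,0]-550)<18)]; print(len(S),S.mean(0) if len(S) else '')
cv2.imwrite('pics/w1.png',im)
E
```

```text
time: 2.35
tool_pos: [547.0, 302.9, 118.3]
tcp_rot: [-179.7, 0.1, 91.3]
ft_force: [0.0, 0.4, 1.5]
finger_gap: 59.6
grip_force: 0.0
604 [548.53605861 275.58408113 124.06909114]
5616 [547.00891169 347.31249321 124.0398183 ]
```

View pics/w1.png

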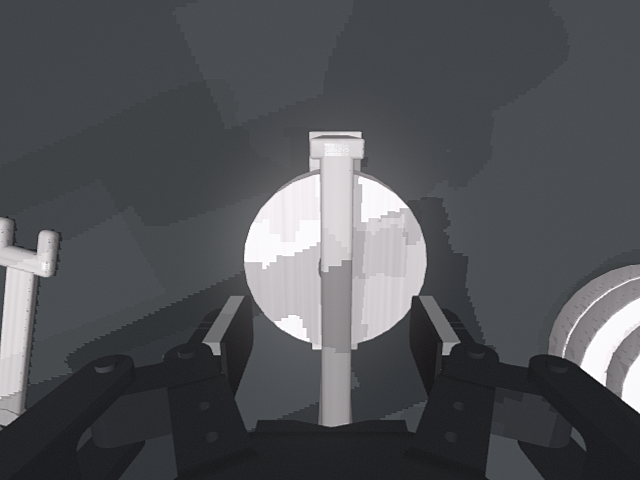

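The wrist view shows the bar (column about 337) centred between the pads (about 238 and 425). I'll close on it.

```bash
python3 -m handwheel '[[0,0.002,0,0,0,0,0.03],[0,0,0,0,0,0,0.02],[0,0,0,0,0,0,0.0],[0,0,0,0,0,0,0.0],[0,0,0,0,0,0,0.0],[0,0,0,0,0,0,0.0]]' 80
python3 -m handwheel '[[0,0,0,0,0,0,0.0],[0,0,0,0,0,0,0.0],[0,0,-0.01,0,0,0,0.0],[0,0,-0.01,0,0,0,0],[0,0,-0.01,0,0,0,0],[0,0,0,0,0,0,0]]'
```

```text
time: 2.9
tool_pos: [552.2, 303.3, 122.2]
tcp_rot: [179.9, -0.1, 91.2]
ft_force: [-2.1, -0.7, 6.6]
finger_gap: 8.4
grip_force: 78.3
time: 3.4
tool_pos: [552.6, 303.3, 153.2]
tcp_rot: [179.8, -0.1, 91.2]
ft_force: [1.3, 1.0, -6.4]
finger_gap: 8.3
grip_force: 78.7
```

```bash
python3 -m handwheel '[[0,0,-0.02,0,0,0,0],[0,0,-0.03,0,0,0,0],[0,0,-0.03,0,0,0,0],[0,0,-0.03,0,0,0,0],[0,0,-0.02,0,0,0,0],[0,0,-0.02,0,0,0,0],[-0.01,-0.0025,0,0,0,0,0],[-0.02,-0.005,0,0,0,0,0]]'
python3 -m handwheel '[[-0.028,-0.007,0,0,0,0,0],[-0.028,-0.007,0,0,0,0,0],[-0.028,-0.007,0,0,0,0,0],[-0.028,-0.007,0,0,0,0,0],[-0.028,-0.007,0,0,0,0,0],[-0.028,-0.007,0,0,0,0,0],[-0.028,-0.007,0,0,0,0,0],[-0.028,-0.007,0,0,0,0,0]]'
python3 -m handwheel '[[-0.028,-0.007,0,0,0,0,0],[-0.028,-0.007,0,0,0,0,0],[-0.028,-0.007,0,0,0,0,0],[-0.028,-0.007,0,0,0,0,0],[-0.028,-0.007,0,0,0,0,0],[-0.028,-0.007,0,0,0,0,0],[-0.028,-0.007,0,0,0,0,0],[-0.02,-0.005,0,0,0,0,0]]'
python3 -m handwheel '[[-0.02,-0.005,0,0,0,0,0],[-0.015,-0.004,0,0,0,0,0],[-0.01,-0.003,0,0,0,0,0],[0,0,0,0,0,5,0],[0,0,0,0,0,5,0],[0,0,0,0,0,5,0],[0,0,0,0,0,5,0],[0,0,0,0,0,3.3,0]]'
python3 -m handwheel '[[0,0,0,0,0,0,0],[0,0,0,0,0,0,0],[0,0,0,0,0,0,0],[0,0,0,0,0,0,0],[0,0,0,0,0,0,0],[0,0,0,0,0,0,0]]'
```

```text
time: 4.07
tool_pos: [545.1, 273.9, 301.3]
tcp_rot: [179.8, -0.1, 91.3]
ft_force: [0.7, -0.5, -8.2]
finger_gap: 8.2
grip_force: 78.8
time: 4.73
tool_pos: [491.8, 45.8, 298.4]
tcp_rot: [-179.9, 0.0, 91.2]
ft_force: [0.5, -0.0, -7.4]
finger_gap: 8.1
grip_force: 78.7
time: 5.4
tool_pos: [441.9, -171.9, 298.5]
tcp_rot: [-179.9, 0.0, 91.1]
ft_force: [-0.2, 0.3, -7.4]
finger_gap: 8.4
grip_force: 78.7
time: 6.07
tool_pos: [432.1, -214.4, 299.0]
tcp_rot: [-179.9, -0.0, 67.6]
ft_force: [-0.8, -0.1, -7.5]
finger_gap: 8.3
grip_force: 78.8
time: 6.57
tool_pos: [432.7, -214.7, 300.2]
tcp_rot: [-180.0, 0.0, 67.9]
ft_force: [-0.1, -0.4, -6.9]
finger_gap: 8.2
grip_force: 78.7
```

Run:
```python
from h import *
s=r.sense(); t=s['tool_pos']; print(t,s['tcp_rot'])
yw=np.radians(-22.1); X=np.array([np.cos(yw),np.sin(yw)]); Y=np.array([-X[1],X[0]])
for n in('scene','side'):
    im,d,P=cloud(n); cv2.imwrite(f'pics/{n}1.png',im)
    q=P[...,:2]-t[:2]; x=q@X; y=q@Y; z=P[...,2]-t[2]
    m=(abs(x)<60)&(abs(y)<110)&(z<12)&(z>-140)
    b=m&(abs(z)<9)&(abs(y)>20)&(abs(x)<20)&(abs(y)<80)
    B=np.stack([x[b],y[b],z[b]],1); print(n,'bar n',len(B),'y',np.percentile(B[:,1],[1,99]),'x-fit',np.polyfit(B[:,1],B[:,0],1),'ztop',np.percentile(B[:,2],95),'zfit',np.polyfit(B[:,1],B[:,2],1))
    f=m&(z<-90); print('disc',f.sum(),np.percentile(x[f],[1,99]),np.percentile(y[f],[1,99]),np.percentile(z[f],[1,99]))
    print('seat rel', (np.array([580.5,-312.4])-t[:2])@X,(np.array([580.5,-312.4])-t[:2])@Y)
```

```text
[ 432.73243402 -214.66735698  300.23015694] [-1.79996395e+02  1.16639495e-03  6.79389753e+01]
scene bar n 587 y [-69.01196974  65.5657367 ] x-fit [0.00333705 2.756691  ] ztop 3.955032260510188 zfit [0.00061389 0.06169977]
disc 1178 [-14.19874355  48.51428206] [-70.6990197  66.2710187] [-121.27412267  -90.39472857]
seat rel 173.68027219482929 -34.95834830200488
side bar n 393 y [-69.14937759  41.31452916] x-fit [-0.01605525 -0.60563817] ztop 4.7510407953659515 zfit [0.03120239 3.13431787]
disc 774 [-50.05391899  32.66401072] [-70.63433286  66.51373608] [-119.9644625   -90.36085369]
seat rel 173.68027219482929 -34.95834830200488
```

View pics/side1.png

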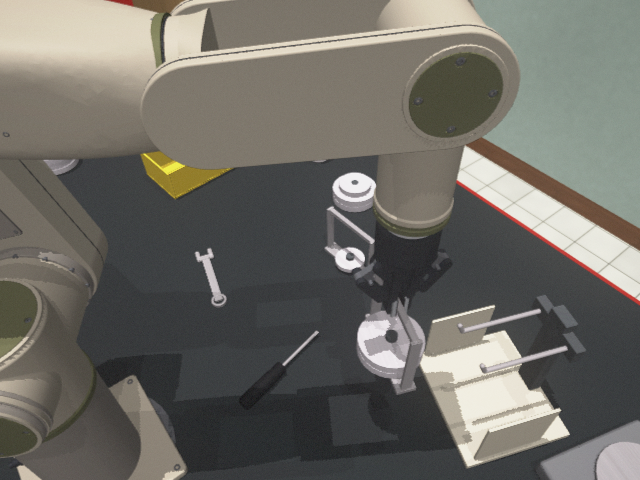

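```bash
python3 -m handwheel '[[-0.011,0,0,0,0,0,0],[-0.011,0,0,0,0,0,0],[-0.011,0,0.015,0,0,0,0],[0,0,0.02,0,0,0,0],[0,0,0.02,0,0,0,0],[0,0,0.015,0,0,0,0],[0,0,0.007,0,0,0,0],[0,0,0,0,0,0,0]]'
python3 -m handwheel '[[0,0.005,0,0,0,0,0],[0,0.01,0,0,0,0,0],[0,0.015,0,0,0,0,0],[0,0.015,0,0,0,0,0],[0,0.015,0,0,0,0,0],[0,0.015,0,0,0,0,0],[0,0.005,0,0,0,0,0],[0,0,0,0,0,0,0]]'
```

```text
time: 7.33
tool_pos: [419.0, -245.3, 221.2]
tcp_rot: [-179.8, -0.0, 67.9]
ft_force: [-0.6, 0.0, -7.4]
finger_gap: 8.3
grip_force: 78.7
time: 8.0
tool_pos: [495.9, -276.3, 224.6]
tcp_rot: [179.9, 0.0, 67.9]
ft_force: [-1.0, 0.1, -7.1]
finger_gap: 8.7
grip_force: 78.7
```

```bash
cat > m.py <<'E'
from h import *
yw=np.radians(-22.1); X=np.array([np.cos(yw),np.sin(yw)]); Y=np.array([-X[1],X[0]]); o=np.array([580.5,-312.4])
s=r.sense(); t=s['tool_pos']; print('tcp in stand',(t[:2]-o)@X,(t[:2]-o)@Y,t[2],s['tcp_rot'][2],s['time'],s['ft_force'])
import sys
for n in ('scene','side'):
    im,d,P=cloud(n); cv2.imwrite(f'pics/{n}{sys.argv[1]}.png',im)
E
python3 m.py 2
```

```text
tcp in stand -91.94055644117788 1.6408905341314832 224.60799998537607 67.91683706062233 8.0 [-0.97589436  0.09690498 -7.12660102]
```

View pics/scene2.png

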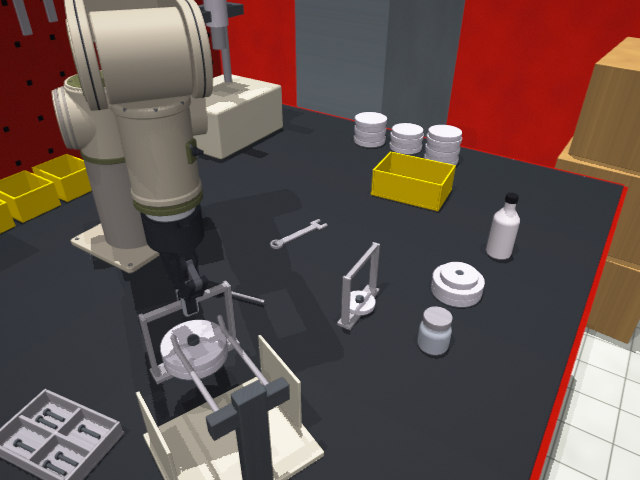

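The scene view shows the bar (143,315)-(230,287) above and between the prong tips (175,340) and (221,322), with the carrier upright. I'll slide it in.

```bash
python3 -m handwheel '[[0,0.008,0,0,0,0,0],[0,0.014,0,0,0,0,0],[0,0.014,0,0,0,0,0],[0,0.014,0,0,0,0,0],[0,0.014,0,0,0,0,0],[0,0.014,0,0,0,0,0],[0,0.01,0,0,0,0,0],[0,0,0,0,0,0,0]]'
python3 -m handwheel '[[0,0,0,0,0,0,0],[0,0,0.008,0,0,0,0],[0,0,0.008,0,0,0,0],[0,0,0.008,0,0,0,0],[0,0,0,0,0,0,0],[0,0,0,0,0,0,0],[0,0,0,0,0,0,0]]'; python3 m.py 3
```

```text
time: 8.77
tool_pos: [577.3, -309.1, 223.3]
tcp_rot: [179.9, 0.0, 67.9]
ft_force: [1.3, -1.0, -7.4]
finger_gap: 8.1
grip_force: 78.8
time: 9.35
tool_pos: [575.8, -308.4, 199.2]
tcp_rot: [-180.0, -0.0, 67.9]
ft_force: [0.6, -0.0, -7.6]
finger_gap: 8.3
grip_force: 78.8
tcp in stand -5.885480766234606 1.8951292514496958 199.15315980934247 67.89433931787667 9.35 [ 0.56855084 -0.04477616 -7.59257219]
```

```bash
python3 -m handwheel '[[0,0,0.003,0,0,0,0],[0,0,0.003,0,0,0,0],[0,0,0.002,0,0,0,0],[0,0,0,0,0,0,0],[0,0,0,0,0,0,0]]'
python3 -m handwheel '[[0,0,0.001,0,0,0,0],[0,0,0,0,0,0,0],[0,0,0,0,0,0,0]]'
```

```text
time: 9.87
tool_pos: [575.9, -308.5, 191.1]
tcp_rot: [-180.0, -0.0, 67.9]
ft_force: [-0.2, -0.2, -7.5]
finger_gap: 7.9
grip_force: 78.8
time: 10.12
tool_pos: [576.0, -308.5, 190.8]
tcp_rot: [180.0, 0.0, 67.9]
ft_force: [-2.3, 1.1, -2.2]
finger_gap: 7.7
grip_force: 79.4
```

The weight is going onto the prongs. I'll go slightly lower, then release.

```bash
python3 -m handwheel '[[0,0,0.0005,0,0,0,0],[0,0,0,0,0,0,0],[0,0,0,0,0,0,0]]' 20
python3 -m handwheel '[[0,0,0,0,0,0,0.012],[0,0,0,0,0,0,0.016],[0,0,0,0,0,0,0.022],[0,0,0,0,0,0,0.03],[0,0,0,0,0,0,0.04],[0,0,0,0,0,0,0.04]]'
python3 m.py 4
```

```text
time: 10.37
tool_pos: [576.1, -308.6, 190.7]
tcp_rot: [180.0, 0.0, 67.9]
ft_force: [-5.2, 2.5, 1.9]
finger_gap: 8.0
grip_force: 80.0
time: 10.87
tool_pos: [576.1, -308.6, 189.9]
tcp_rot: [180.0, 0.0, 67.9]
ft_force: [0.1, 0.3, -1.2]
finger_gap: 40.2
grip_force: 0.0
tcp in stand -5.488523722837794 1.8881601964276469 189.90167943996897 67.89809038864851 10.8667 [ 0.07949956  0.29442005 -1.15423634]
```

View pics/scene4.png

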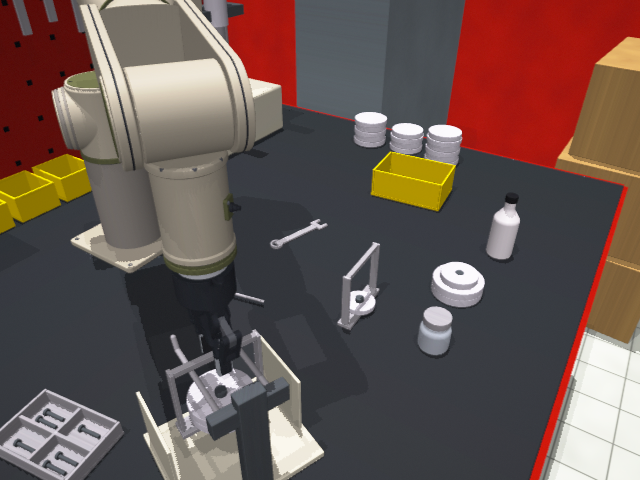

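The carrier hangs on both prongs: bar (172,375)-(258,335), fingers open around it. I'll withdraw straight up and check.

```bash
python3 -m handwheel '[[0,0,-0.008,0,0,0,0.04],[0,0,-0.015,0,0,0,0.04],[0,0,-0.025,0,0,0,0.04],[0,0,-0.03,0,0,0,0.04],[0,0,-0.03,0,0,0,0.04],[0,0,-0.02,0,0,0,0.04],[0,0,0,0,0,0,0.04],[0,0,0,0,0,0,0.04]]'
python3 -m handwheel '[[0,0,0,0,0,0,0.04],[0,0,0,0,0,0,0.04],[0,0,0,0,0,0,0.04],[0,0,0,0,0,0,0.04],[0,0,0,0,0,0,0.04],[0,0,0,0,0,0,0.04],[0,0,0,0,0,0,0.04],[0,0,0,0,0,0,0.04]]'
cat >> m.py <<'E'
    q=P[...,:2]-o; x=q@X; y=q@Y; z=P[...,2]
    b=(abs(x)<30)&(abs(y)<75)&(z>186)&(z<200); f=(abs(x)<70)&(abs(y)<60)&(z>98)&(z<112)
    print(n,b.sum(),'bar x',np.percentile(x[b],[2,50,98]),'y',np.percentile(y[b],[1,99]),'z',np.percentile(z[b],[50,95]),'disc top x',np.percentile(x[f],[1,99]),np.percentile(y[f],[1,99]))
E
python3 m.py 5
```

```text
time: 11.63
tool_pos: [576.7, -309.0, 320.7]
tcp_rot: [179.7, 0.0, 67.9]
ft_force: [-0.1, 0.3, -0.8]
finger_gap: 40.1
grip_force: 0.0
time: 12.3
tool_pos: [576.0, -308.5, 317.7]
tcp_rot: [-180.0, 0.0, 67.9]
ft_force: [0.7, 0.7, -0.1]
finger_gap: 40.0
grip_force: 0.0
tcp in stand -5.653667611065741 1.9116366938061324 317.7397923499078 67.89865898755674 12.3 [ 0.74441363  0.69424798 -0.06789812]
scene 924 bar x [-10.95562191  -2.51010549   1.91399847] y [-67.27604994  67.18833823] z [193.09508746 195.04966124] disc top x [-53.02122225  20.36225871] [-48.17502915  47.14773574]
side 752 bar x [-11.94885552  -6.45795668   2.06445947] y [-66.67156399  67.80495126] z [193.62923769 195.8058407 ] disc top x [-52.79596463  32.10018793] [-47.77690536  47.29669493]
```

View pics/scene5.png

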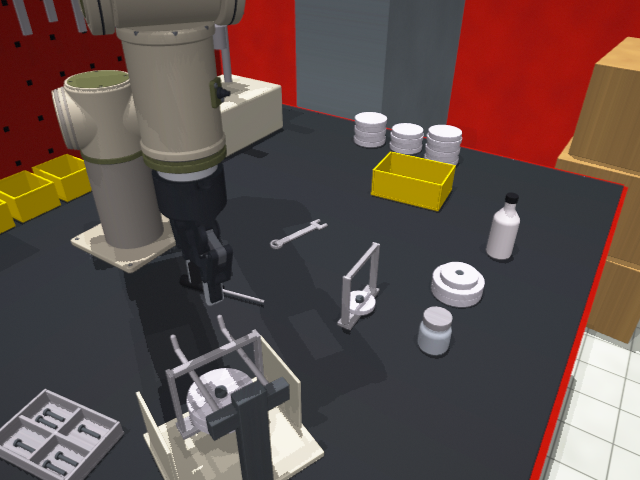

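The carrier hangs upright on both prongs at x ≈ -5, y ≈ 0, with the bar top at about 194 mm. The gripper is clear and the small carrier hasn't moved.

```bash
python3 -m handwheel '[[0,0,0,0,0,0,0.04],[0,0,0,0,0,0,0.04],[0,0,0,0,0,0,0.04],[0,0,0,0,0,0,0.04],[0,0,0,0,0,0,0.04],[0,0,0,0,0,0,0.04],[0,0,0,0,0,0,0.04],[0,0,0,0,0,0,0.04]]' >/dev/null; python3 -c "from bench import r; print(r.hand_in())"
```

```text
the job is handed in; nothing more can be done
None
```

The large carrier hangs upright on both prongs of the hook, about 5 mm from the seat point, the small carrier was left standing untouched, and the job is handed in at about 13 s; no verdict was returned.

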